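Sort the locking tongs by the furnace

TASK

Clear the three locking tongs off the lab bench: lay those still ratcheted shut in the red tray, to be released later, and those standing open in the dark grey furnace tray. Lay each one down flat and wholly inside its tray, do not drop it, do not open or close any jaws, and leave everything else on the bench where it is.

Things in the scene. Friction and masses are not known exactly. Their poses are not given: they have to be found in the camera images.
- tongs_a: steel locking tongs like a large haemostat, 170 mm long, about 130 g, lying flat; bars 9 mm thick. Origin under the pivot, on the underside; +x to the jaws (end 64 mm ahead), -x to the rings (end 106 mm behind), z up. Dark box lock on the pivot, 30 (x) x 24 (y) x 16 mm high: grip it there, fingers closing along y. Frame and box lock belong to the arm whose ring is on the -y side (out to y = -38 mm)
- tongs_a_jaw (a joint): jaw angle of tongs_a, rad: 0 to 0.02 = jaws and rings together, ratcheted shut; 0.35 or more = clearly open. Opening swings the other arm about the pivot: its ring from y = +38 mm out to about +75 mm, its jaw tip up to 36 mm to -y. The hinge is stiff; squeezing the arms can shift it, gripping the box lock does not
- tongs_a_tip (a point): point between the closed jaw tips of tongs_a, fixed to its frame, 60 mm ahead (+x) of the pivot, 5 mm above the underside
- tongs_a_rings (a point): point between the two closed rings of tongs_a, fixed to its frame, 85 mm behind (-x) the pivot, 5 mm above the underside
- tongs_b: steel locking tongs like a large haemostat, 170 mm long, about 130 g, lying flat; bars 9 mm thick. Origin under the pivot, on the underside; +x to the jaws (end 64 mm ahead), -x to the rings (end 106 mm behind), z up. Dark box lock on the pivot, 30 (x) x 24 (y) x 16 mm high: grip it there, fingers closing along y. Frame and box lock belong to the arm whose ring is on the -y side (out to y = -38 mm)
- tongs_b_jaw (a joint): jaw angle of tongs_b, rad: 0 to 0.02 = jaws and rings together, ratcheted shut; 0.35 or more = clearly open. Opening swings the other arm about the pivot: its ring from y = +38 mm out to about +75 mm, its jaw tip up to 36 mm to -y. The hinge is stiff; squeezing the arms can shift it, gripping the box lock does not
- tongs_b_tip (a point): point between the closed jaw tips of tongs_b, fixed to its frame, 60 mm ahead (+x) of the pivot, 5 mm above the underside
- tongs_b_rings (a point): point between the two closed rings of tongs_b, fixed to its frame, 85 mm behind (-x) the pivot, 5 mm above the underside
- tongs_c: steel locking tongs like a large haemostat, 170 mm long, about 130 g, lying flat; bars 9 mm thick. Origin under the pivot, on the underside; +x to the jaws (end 64 mm ahead), -x to the rings (end 106 mm behind), z up. Dark box lock on the pivot, 30 (x) x 24 (y) x 16 mm high: grip it there, fingers closing along y. Frame and box lock belong to the arm whose ring is on the -y side (out to y = -38 mm)
- tongs_c_jaw (a joint): jaw angle of tongs_c, rad: 0 to 0.02 = jaws and rings together, ratcheted shut; 0.35 or more = clearly open. Opening swings the other arm about the pivot: its ring from y = +38 mm out to about +75 mm, its jaw tip up to 36 mm to -y. The hinge is stiff; squeezing the arms can shift it, gripping the box lock does not
- tongs_c_tip (a point): point between the closed jaw tips of tongs_c, fixed to its frame, 60 mm ahead (+x) of the pivot, 5 mm above the underside
- tongs_c_rings (a point): point between the two closed rings of tongs_c, fixed to its frame, 85 mm behind (-x) the pivot, 5 mm above the underside
- red_tray: red plastic tray for the locked tongs, fixed, 222 mm (x) x 212 mm (y) outside, 22 mm high, walls and floor 6 mm thick, open at the top. Origin: centre of its underside, x along the long side. It and the other tray may stand on either side of the robot, turned a little
- grey_tray: dark grey steel furnace tray for the open tongs, fixed, 222 mm (x) x 212 mm (y) outside, 22 mm high, walls and floor 6 mm thick, open at the top. Origin: centre of its underside, x along the long side. It and the other tray may stand on either side of the robot, turned a little
- crucible_l: bystander to leave alone: white crucible, 42 mm across, 36 mm high; origin under its middle
- crucible_r: bystander to leave alone: white crucible, 42 mm across, 36 mm high; origin under its middle
- jar: bystander to leave alone: amber jar, 60 mm across, 75 mm high; origin under its middle
- collar: bystander to leave alone: brass collar, 72 mm across, 30 mm high; origin under its middle
- crucible_b: bystander to leave alone: white crucible, 42 mm across, 36 mm high; origin under its middle

How it is judged (in metres and radians):
At the end, for the whole second after the job is handed in: Shut tongs (still under 0.1 rad) in the red tray, open ones (still over 0.2) in the grey one: tip and rings points within 105 mm (x) and 100 mm (y) of the tray's centre, underside less than 32 mm above the tray's, tilt under 0.3 rad, at rest (x of tongs_a_tip in the frame of red_tray between -0.105 and 0.105 m and y of tongs_a_tip in the frame of red_tray between -0.1 and 0.1 m and x of tongs_a_rings in the frame of red_tray between -0.105 and 0.105 m and y of tongs_a_rings in the frame of red_tray between -0.1 and 0.1 m and z of each of tongs_a, tongs_b in the frame of red_tray below 0.032 m and angle between each of tongs_a, tongs_b, tongs_c's own z axis and vertical below 0.3 rad and linear speed of each of tongs_a, tongs_b, tongs_c below 0.02 m/s and value of joint each of tongs_a_jaw, tongs_b_jaw below 0.1 rad and x of tongs_b_tip in the frame of red_tray between -0.105 and 0.105 m and y of tongs_b_tip in the frame of red_tray between -0.1 and 0.1 m and x of tongs_b_rings in the frame of red_tray between -0.105 and 0.105 m and y of tongs_b_rings in the frame of red_tray between -0.1 and 0.1 m and x of tongs_c_tip in the frame of grey_tray between -0.105 and 0.105 m and y of tongs_c_tip in the frame of grey_tray between -0.1 and 0.1 m and x of tongs_c_rings in the frame of grey_tray between -0.105 and 0.105 m and y of tongs_c_rings in the frame of grey_tray between -0.1 and 0.1 m and z of tongs_c in the frame of grey_tray below 0.032 m and value of joint tongs_c_jaw above 0.2 rad); the robot touches nothing.
It fails at once if tongs are dropped or flung (moving faster than 0.8 m/s while not in the fingers) ((linear speed of tongs_a above 0.8 m/s and contact force between the fingers and tongs_a below 0.2 N) or (linear speed of tongs_b above 0.8 m/s and contact force between the fingers and tongs_b below 0.2 N) or (linear speed of tongs_c above 0.8 m/s and contact force between the fingers and tongs_c below 0.2 N)).
It fails at once if a bystander is moved by more than 30 mm (distance of any of crucible_l, crucible_r, jar, collar, crucible_b from where it was at the start of the episode above 0.03 m).
It also fails if it takes over 72 s, if anything falls off the work surface, if the arm or the gripper's body presses on something with over 40 N, if the wrist force passes 120 N, or if a joint passes its speed limit or range.

ROBOT

A 6-joint arm with a two-finger parallel gripper is mounted at the origin on the work surface. World frame = base frame: x ahead of the robot, y to its left, z up, the work surface at z = 0. Lengths are in mm, angles in rad, forces in N, time in s.
With the tool pointing down it reaches from about 300 to 775 mm from the base axis. Payload 14.6 kg.
Tool frame: the origin (TCP) lies between the finger pads; the fingertips stand 19 mm ahead of it and the grasp point (between the pads) is the TCP (manip.tcp_to_tips is the distance from the TCP to the fingertips, in mm); x points along the fingers, z is the direction in which the jaws open and shut, and the axes are right-handed (so a half turn about x gives the same grasp; the last joint's range is limited). The gripper opens to 94 mm and grips with 3 to 60 N. Pads are 16 mm wide; open, the fingers measure 119 mm over their backs; the gripper's body (75 mm by 177 mm) begins 78 mm behind the grasp point.
Start: joints at [-1.177, 0.3, 1.521, -0, 1.321, -0.067], TCP at [244.557, -492.627, 224.446] pointing down, gripper open.
Joint ranges: [-3.03, 3.03], [-0.79, 2.21], [0.23, 2.52], [-1.04, 4.18], [0, 3.07], [-2.55, 2.55]. Speed limits (rad/s): [2.22, 2.22, 2.57, 3.14, 3.14, 3.14].

INTERFACE

Orientations are given as [roll, pitch, yaw] about the fixed x, y, z axes, in that order (R = Rz(yaw) Ry(pitch) Rx(roll)).
In Python, from cell import manip gives the robot as it stands.
- The arm moves only by the tool jog_arm, never from a script. Its argument "moves" is a list that holds one entry, the list of rows, each a list of 6 numbers: the shift along the world's x, y, z in mm, then the turn, a rotation vector about the world's x, y, z in degrees. In form: [[[dx, dy, dz, wx, wy, wz], ...]]. A call has 1 to 5 rows; each row shifts and turns the pose as measured when the row begins; what a row does not reach is not made up. A row lasts 1/10 s, in which the tool goes at most 50 mm and 8.59 degrees, less where a joint would pass 70% of its speed; a pose out of reach is approached as far as the arm can. A call is refused whole if a number of a shift passes 50 or a number of a turn 8.59, either way. A call with a gripper value outside its range is refused whole. "gripper" is the opening, from -1 (shut) to 1 (fully open), set as the call begins (left out, the last holds). The fingers move at their own pace and stop on an object; "squeeze" is the grip in N (left out, the last holds). Time passes only in rows, so rows that do not move let the fingers close. It gives the time, the measured TCP pose, the force and the opening at its end, in the units of the state.
- manip.read_state(): the state, without advancing time (a new reading comes with each control period).
- manip.camera(name): name is "scene" or "top"; returns (picture, depth): 400x640x3 uint8, blue, green, red; 400x640 float32, mm along the optical axis (not along the pixel's ray), 0 where there is no reading.
- manip.camera_params(name): a dict with "fx", "fy", "cx", "cy" (pixels), "dist" ([k1, k2, p1, p2, k3] as OpenCV has them; the pictures are not rectified), "rvec" (rotation vector, rad) and "tvec" (3), from world to camera coordinates, as OpenCV has them. Camera axes: x right, y down, z forward; pixel columns grow to the right and rows downward; lengths in mm; the calibration is good to about 2 mm. A picture is of the moment at which its call begins. camera_params takes no time and is no camera call.
- manip.sign_off(): hands the job in, once; it reports no verdict.
The state is a dict: "clock": time; "joints": joint angles; "qd": joint speeds; "effort": joint torques, N m; "eef_pos": TCP position; "eef_rot": TCP orientation; "wrist_force": force on the tool from outside, world axes, zero at the start; "moment": the same for the moment, N m; "finger_gap": finger opening in mm.
Only numpy, scipy, OpenCV 4.12 (cv2) and the standard library are available. Lean on these libraries where they do the work, as an engineer would, in place of code of your own. Each camera call takes 0.05 s, during which the arm holds its last target. There are 200 camera calls.

## Working session

There is one attempt and no reset: what is moved stays moved. The work goes in short steps, Python scripts to look and compute and a tool call to move; the robot and the scene stay as the last step left them, time stands still between calls to the robot, and variables do not carry over. Pictures are saved under pics/ and viewed, about 8 in all and at most 12, crops included, and the job is handed in when it is done.

Besides the shell and the picture viewer there is one more tool, called after ">>>" in YAML: its name, and indented under it one key for each argument. jog_arm: Moves the arm, as the interface text tells. Its arguments: {"type":"object","properties":{"moves":{"type":"array","items":{"type":"array","items":{"type":"array","items":{"type":"number"}}}},"gripper":{"type":"number"},"squeeze":{"type":"number"}},"required":["moves"]}

```bash
mkdir -p pics; cat > h.py <<'E'
import numpy as np, cv2
from cell import manip
def P(n):
    p=manip.camera_params(n); K=np.array([[p['fx'],0,p['cx']],[0,p['fy'],p['cy']],[0,0,1.]])
    R,_=cv2.Rodrigues(np.array(p['rvec'],float)); return K,np.array(p['dist'],float),R,np.array(p['tvec'],float).reshape(3)
def ray(n,uv,z):
    K,d,R,t=P(n); u=cv2.undistortPoints(np.array(uv,float).reshape(-1,1,2),K,d).reshape(-1,2)
    D=np.c_[u,np.ones(len(u))]@R; C=-R.T@t
    return C+D*((z-C[2])/D[:,2])[:,None]
E
python3 - <<'E'
from h import *
for n in("top","scene"):
    im,d=manip.camera(n); cv2.imwrite(f"pics/{n}1.png",im); np.save(f"{n}1.npy",d)
    K,_,R,t=P(n); print(n,K[0,0],-R.T@t,R[2])
print(manip.read_state())
E
```

```text
top 382.5760661503227 [ 378.94419719  -12.80794893 1055.10734812] [ 0.19042278  0.01354681 -0.98160871]
scene 439.7477030839899 [1450.00099303 -297.15934258  682.67485755] [-0.76354428  0.27105869 -0.58611204]
{'clock': 0.1, 'joints': array([-1.17660461e+00,  3.00411641e-01,  1.52149767e+00, -1.46389534e-05,
        1.32068726e+00, -6.65804693e-02]), 'qd': array([-1.39158800e-04, -1.35061971e-03, -4.19561679e-03, -6.01609418e-04,
       -1.27644735e-03, -2.71553330e-05]), 'effort': array([ 7.98568253e-04, -5.32645333e+01, -3.53280294e+01,  7.08952686e-02,
        2.35057133e-02, -9.02219108e-05]), 'eef_pos': array([ 244.47686548, -492.44869884,  223.95421742]), 'eef_rot': array([3.08913572, 1.56979231, 1.97911521]), 'wrist_force': array([0.41240116, 0.55383771, 0.43705682]), 'moment': array([0.00102281, 0.00670709, 0.03210534]), 'finger_gap': 93.98627233947047}
```

View pics/top1.png

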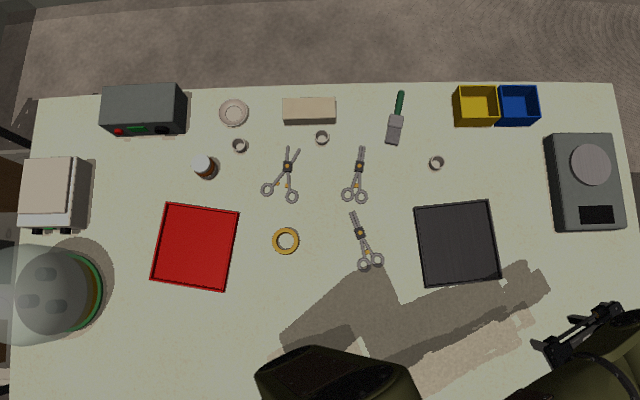

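View pics/scene1.png

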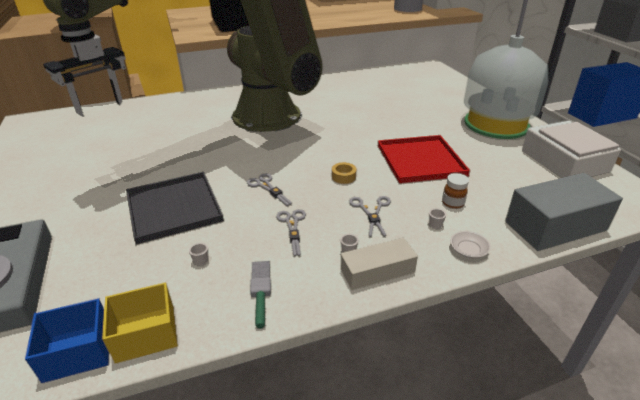

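The top view shows the red tray at about (195,247), the grey one at (457,243), and tongs at (287,170), (357,172) and (362,240). I'll zoom in on the tongs.

```bash
python3 - <<'E'
from h import *
im=cv2.imread("pics/top1.png")
cv2.imwrite("pics/crop1.png",cv2.resize(im[135:280,250:400],None,fx=4,fy=4,interpolation=cv2.INTER_CUBIC))
print(manip.camera_params("top"))
hsv=cv2.cvtColor(im,cv2.COLOR_BGR2HSV)
def rect(m,z,nm):
    cs,_=cv2.findContours(m,cv2.RETR_EXTERNAL,cv2.CHAIN_APPROX_NONE); c=max(cs,key=cv2.contourArea)
    w=ray("top",c.reshape(-1,2),z)[:,:2].astype(np.float32); print(nm,cv2.minAreaRect(w))
red=((hsv[...,0]<8)|(hsv[...,0]>172))&(hsv[...,1]>150); red=red.astype(np.uint8)*255; red[:,:140]=0;red[:,250:]=0
rect(red,22,"red")
g=(im.max(2)<90).astype(np.uint8)*255; g[:,:400]=0;g[:,510:]=0;g[:190]=0;g[300:]=0
g=cv2.morphologyEx(g,cv2.MORPH_OPEN,np.ones((5,5)));rect(g,22,"grey")
E
```

```text
{'fx': 382.5760661503227, 'fy': 382.5760661503227, 'cx': 324.19651322093296, 'cy': 202.5932086413015, 'dist': array([-0.08775004,  0.        ,  0.        ,  0.        ,  0.        ]), 'rvec': array([ 2.09126285, -2.13619895,  0.18635636]), 'tvec': array([ 13.1719533 , 572.79258933, 963.71645905])}
red ((467.8902587890625, 361.51092529296875), (215.68341064453125, 220.9365692138672), 80.22867584228516)
grey ((461.01519775390625, -356.5819091796875), (223.77561950683594, 216.84979248046875), 5.006597995758057)
```

View pics/crop1.png

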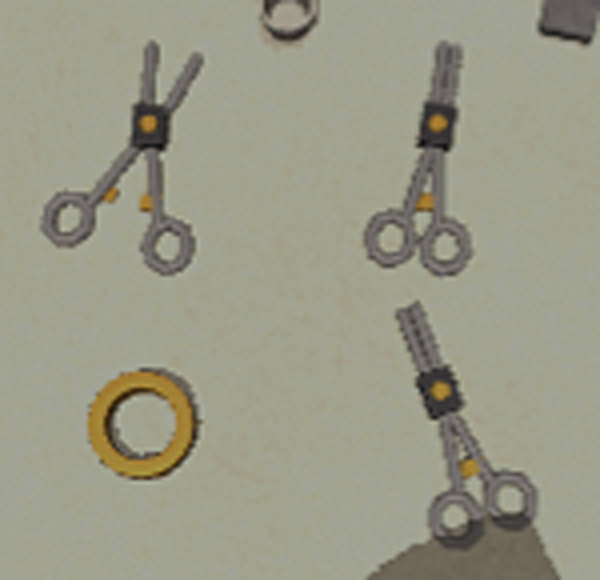

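The left tongs at (287,166) stand open. The two on the right are shut, with their jaws and rings together. Next I'll measure the pivots and axes.

```bash
cat > m.py <<'E'
from h import *
from scipy.spatial.transform import Rotation as Ro
def cr(p): return [(p[0]+.5)/4-.5+250,(p[1]+.5)/4-.5+135]
E
python3 - <<'E'
from m import *
im=cv2.imread("pics/top1.png"); hsv=cv2.cvtColor(im,cv2.COLOR_BGR2HSV); d=np.load("top1.npy")
K,D,R,t=P("top")
for nm,pv,r1,r2,tips in [("C",(148,123),(70,218),(167,244),[(152,45)]),("M",(438,123),(388,237),(445,245),[(450,45)]),("L",(440,390),(455,515),(512,495),[(409,308)])]:
    u,v=np.array(cr(pv)).round().astype(int); w=im[v-6:v+7,u-6:u+7].astype(int)
    m=(w.max(2)<85); ys,xs=np.nonzero(m); 
    g=(hsv[v-3:v+4,u-3:u+4,1]>110); gy,gx=np.nonzero(g)
    p=[u-3+gx.mean(),v-3+gy.mean()]
    P0=ray("top",[p],17)[0]; rr=ray("top",[cr(r1),cr(r2)],9); tt=ray("top",[cr(q) for q in tips],9)
    dz=d[v,u]; un=cv2.undistortPoints(np.array([[[u,v]]],float),K,D)[0,0]; X=R.T@(np.r_[un,1]*dz-t)
    print(nm,P0.round(1),"depthpt",X.round(1),"rings",rr.round(1)[:,:2].tolist(),"tip",tt.round(1)[:,:2].tolist())
    a=tt[0]-rr.mean(0); print("  len tip-ring",np.linalg.norm(a[:2]),"yaw",np.degrees(np.arctan2(a[1],a[0])), "pivot-ringmid", np.linalg.norm((P0-rr.mean(0))[:2]), "yaw", np.degrees(np.arctan2(*(P0-rr.mean(0))[[1,0]])), "ring sep",np.linalg.norm(rr[0]-rr[1]))
s=manip.read_state(); M=Ro.from_euler('xyz',s['eef_rot']).as_matrix(); print(M.round(3))
bys=ray("top",[(240,145),(322,137),(436,162),(204,167),(286,240)],20); print(bys.round(0))
E
```

```text
C [689.6 105.6  17. ] depthpt [690.  104.2  20.3] rings [[624.2, 161.7], [603.9, 93.2]] tip [[750.7, 103.7]]
  len tip-ring 138.709648968825 yaw -9.842253707621111 pivot-ringmid 78.69470710075375 yaw -16.13299683286965 ring sep 71.46795536220954
M [685.1 -98.9  17. ] depthpt [685.4 -98.5  18.7] rings [[605.3, -61.6], [598.6, -101.2]] tip [[745.2, -110.5]]
  len tip-ring 146.19360642489556 yaw -11.495808910254365 pivot-ringmid 85.01817807964005 yaw -11.927420188537093 ring sep 40.15530455922845
L [496.3 -94.2  17. ] depthpt [496.7 -94.5  15.7] rings [[411.9, -101.1], [424.5, -140.2]] tip [[554.6, -74.6]]
  len tip-ring 143.99718387358183 yaw 18.67715226950349 pivot-ringmid 82.42161478999097 yaw 18.721847575312736 ring sep 41.10293923444847
[[-0.     0.896  0.445]
 [ 0.001  0.445 -0.896]
 [-1.     0.    -0.001]]
[[ 754.  240.   20.]
 [ 771.    4.   20.]
 [ 689. -316.   20.]
 [ 691.  342.   20.]
 [ 479.  107.   20.]]
```

Every check holds: the tongs' lengths, ring separation and heights agree, and both tray sizes match. Yaws are L 18.7°, M −11.6° and C −5°. I'll start with L at (496,−94).

>>> jog_arm:
  moves:
    - [[25, 40, -10, 0, 0, -1.5], [25, 40, -10, 0, 0, -1.5], [25, 40, -10, 0, 0, -1.5], [25, 40, -10, 0, 0, -1.5], [25, 40, -10, 0, 0, -1.5]]
  gripper: 0.2
  squeeze: 30

```text
clock: 0.6
eef_pos: [369.4, -288.8, 171.6]
eef_rot: [-2.611, 1.57, 2.419]
wrist_force: [0.9, -0.7, -0.9]
finger_gap: 57.9
```

>>> jog_arm:
  moves:
    - [[25, 40, -10, 0, 0, 0], [25, 40, -10, 0, 0, 0], [25, 40, -10, 0, 0, 0], [25, 40, -10, 0, 0, 0], [15, 20, -10, 0, 0, 0]]

```text
clock: 1.1
eef_pos: [487.4, -98.6, 119.3]
eef_rot: [-2.652, 1.569, 2.378]
wrist_force: [0.7, -0.3, -0.2]
finger_gap: 56.1
```

```bash
cat > w.py <<'E'
import sys
from m import *
s=manip.read_state(); M=Ro.from_euler('xyz',s['eef_rot']).as_matrix()
print(s['clock'],s['eef_pos'].round(1),"gap",round(s['finger_gap'],1),"zang",np.degrees(np.arctan2(M[1,2],M[0,2])).round(1),"down",M[:,0].round(3),"q",s['joints'].round(2),"F",s['wrist_force'].round(1))
if len(sys.argv)>1:
    im,d=manip.camera(sys.argv[2]); x,y,a,b=map(int,sys.argv[3:7]); cv2.imwrite(f"pics/{sys.argv[1]}.png",cv2.resize(im[y:b,x:a],None,fx=4,fy=4,interpolation=cv2.INTER_CUBIC))
E
python3 w.py L0 scene 200 100 360 250
```

```text
1.1 [487.4 -98.6 119.3] gap 56.1 zang -71.8 down [-0.001  0.001 -1.   ] q [-0.27  0.3   1.78  0.    1.06  0.98] F [ 0.7 -0.3 -0.2]
```

View pics/L0.png

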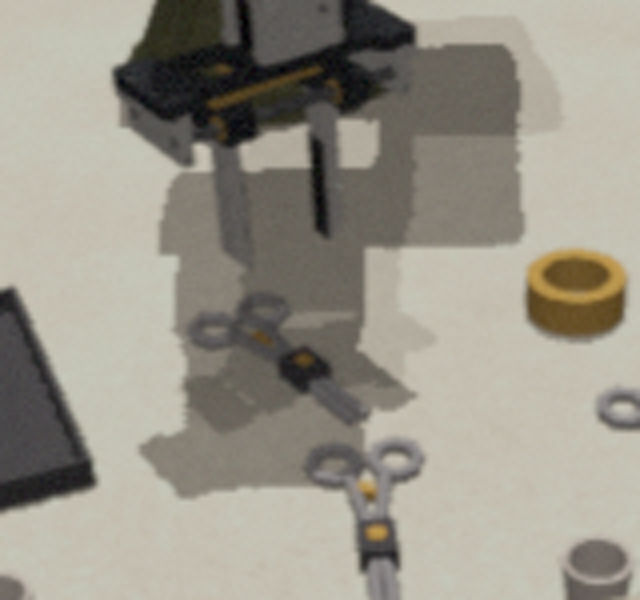

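The open fingers are square above tongs L, whose box lock is at about (305,365) in the crop. I'll go down.

>>> jog_arm:
  moves:
    - [[9, 4, -40, 0, 0, 0.5], [0, 0, -35, 0, 0, 0], [0, 0, -17, 0, 0, 0], [0, 0, -4, 0, 0, 0], [0, 0, 0, 0, 0, 0]]

```text
clock: 1.65
eef_pos: [497.9, -90.6, 19.3]
eef_rot: [-2.506, 1.567, 2.538]
wrist_force: [-2.3, 1.1, 10.6]
finger_gap: 56.3
```

>>> jog_arm:
  moves:
    - [[0, 0, 0, 0, 0, 0], [0, 0, 0, 0, 0, 0], [0, 0, 0, 0, 0, 0], [0, 0, 0, 0, 0, 0], [0, 0, 0, 0, 0, 0]]
  gripper: -1

```text
clock: 2.15
eef_pos: [498.4, -91.2, 21.0]
eef_rot: [-2.777, 1.569, 2.266]
wrist_force: [0.4, 0.4, -0.5]
finger_gap: 23.7
```

The fingers stopped at 23.7 mm, which matches the 24 mm box lock. I'll lift and carry it to the red tray.

>>> jog_arm:
  moves:
    - [[0, 0, 15, 0, 0, 0], [0, 0, 35, 0, 0, 0], [-5, 20, 40, 0, 0, 5], [-7, 42, 20, 0, 0, 6], [-8, 45, 0, 0, 0, 6]]

```text
clock: 2.65
eef_pos: [476.8, 15.4, 133.8]
eef_rot: [-2.25, 1.566, 3.091]
wrist_force: [0.1, 0.7, -1.6]
finger_gap: 23.8
```

>>> jog_arm:
  moves:
    - [[-8, 45, 0, 0, 0, 6], [-8, 45, 0, 0, 0, 6], [-8, 45, 0, 0, 0, 6], [-8, 45, 0, 0, 0, 6], [-8, 45, 0, 0, 0, 6]]

```text
clock: 3.15
eef_pos: [433.7, 248.6, 135.5]
eef_rot: [-2.325, 1.57, -2.722]
wrist_force: [1.3, 0.1, -1.4]
finger_gap: 23.7
```

```bash
python3 w.py
```

```text
3.15 [433.7 248.6 135.5] gap 23.7 zang -22.8 down [-0.001 -0.    -1.   ] q [0.45 0.29 1.76 0.   1.1  0.84] F [ 1.3  0.1 -1.4]
```

>>> jog_arm:
  moves:
    - [[-3, 40, 0, 0, 0, 5], [-3, 40, 0, 0, 0, 4], [-3, 40, 0, 0, 0, 3], [0, 15, 0, 0, 0, 0], [0, 0, 0, 0, 0, 0]]

```text
clock: 3.65
eef_pos: [420.4, 393.8, 134.6]
eef_rot: [-2.579, 1.568, -2.748]
wrist_force: [-0.3, -0.2, -1.1]
finger_gap: 23.6
```

```bash
python3 w.py R0 scene 360 100 500 220
```

```text
3.65 [420.4 393.8 134.6] gap 23.6 zang -9.7 down [-0.002 -0.001 -1.   ] q [0.69 0.44 1.54 0.   1.16 0.86] F [-0.3 -0.2 -1.1]
```

View pics/R0.png

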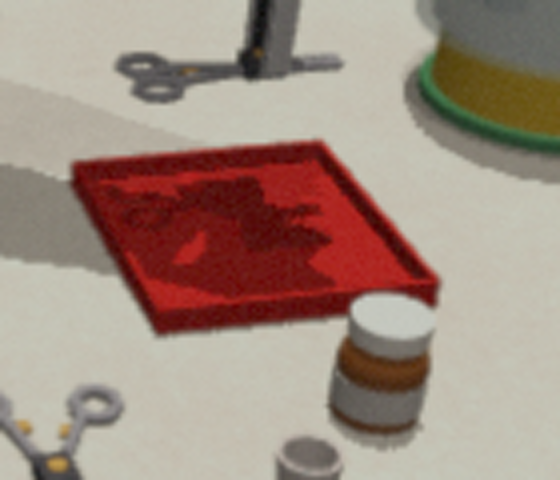

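The tongs hang level above the near half of the red tray, so I'll lower them.

>>> jog_arm:
  moves:
    - [[2, -3, -40, 0, 0, 0], [0, 0, -35, 0, 0, 0], [0, 0, -18, 0, 0, 0], [0, 0, -6, 0, 0, 0], [0, 0, -3, 0, 0, 0]]

```text
clock: 4.2
eef_pos: [423.9, 384.9, 30.9]
eef_rot: [-2.53, 1.57, -2.704]
wrist_force: [0.1, 0.6, -2.2]
finger_gap: 23.4
```

>>> jog_arm:
  moves:
    - [[0, 0, -1, 0, 0, 0], [0, 0, 0, 0, 0, 0]]

```text
clock: 4.4
eef_pos: [424.7, 384.5, 31.3]
eef_rot: [0.968, 1.57, 0.792]
wrist_force: [0.4, -0.2, -1.1]
finger_gap: 23.8
```

>>> jog_arm:
  moves:
    - [[-1, 4, -2, 0, 0, 0], [0, 1, -2, 0, 0, 0], [0, 0, -1, 0, 0, 0], [0, 0, 0, 0, 0, 0]]

```text
clock: 4.8
eef_pos: [424.4, 390.8, 28.2]
eef_rot: [0.876, 1.566, 0.701]
wrist_force: [0.7, 1.1, -0.9]
finger_gap: 24.2
```

```bash
python3 w.py
```

```text
4.8 [424.4 390.8  28.2] gap 24.2 zang -10.1 down [ 0.004  0.003 -1.   ] q [0.68 0.59 1.61 0.   0.94 0.86] F [ 0.7  1.1 -0.9]
```

Still no contact force, so I'll ease down, then open partway and lift.

>>> jog_arm:
  moves:
    - [[0, 0, -2, 0, 0, 0], [0, 0, -1, 0, 0, 0], [0, 0, 0, 0, 0, 0]]

```text
clock: 5.1
eef_pos: [424.6, 391.0, 27.2]
eef_rot: [0.831, 1.565, 0.656]
wrist_force: [-0.3, -0.7, -0.8]
finger_gap: 23.8
```

>>> jog_arm:
  moves:
    - [[0, 0, 0, 0, 0, 0], [0, 0, 0, 0, 0, 0], [0, 0, 0, 0, 0, 0], [0, 0, 0, 0, 0, 0]]
  gripper: 0

```text
clock: 5.5
eef_pos: [424.8, 391.1, 27.2]
eef_rot: [0.839, 1.565, 0.664]
wrist_force: [0.6, -0.6, 0.7]
finger_gap: 46.4
```

>>> jog_arm:
  moves:
    - [[0, 0, 15, 0, 0, 0], [0, 0, 40, 0, 0, 0], [0, -20, 40, 0, 0, -6], [20, -40, 0, 0, 0, -8.5], [23, -42, 0, 0, 0, -8.5]]

```text
clock: 6.0
eef_pos: [466.3, 289.7, 129.5]
eef_rot: [1.146, 1.563, 0.566]
wrist_force: [0.3, 0.9, -1.6]
finger_gap: 47.1
```

>>> jog_arm:
  moves:
    - [[23, -42, 0, 0, 0, -8.5], [23, -42, 0, 0, 0, -8.5], [23, -42, 0, 0, 0, -8.5], [23, -42, 0, 0, 0, -8.5], [23, -42, 0, 0, 0, -8.5]]

```text
clock: 6.5
eef_pos: [585.2, 71.4, 137.7]
eef_rot: [1.205, 1.555, -0.128]
wrist_force: [-0.5, -0.3, 0.5]
finger_gap: 47.4
```

```bash
python3 w.py R1 top 140 140 400 300
```

```text
6.5 [585.2  71.4 137.7] gap 47.4 zang -76.3 down [ 0.016 -0.002 -1.   ] q [ 0.06  0.46  1.51 -0.    1.15  1.39] F [-0.5 -0.3  0.5]
```

>>> jog_arm:
  moves:
    - [[25, -42, 0, 0, 0.9, -7], [25, -42, 0, 0, 0, -7], [25, -42, -10, 0, 0, -7], [22, -38, -15, 0, 0, -4], [0, 0, 0, 0, 0, 0]]
  gripper: 0.2

```text
clock: 7.05
eef_pos: [684.0, -100.6, 118.1]
eef_rot: [0.825, 1.564, -0.98]
wrist_force: [-0.2, 0.5, -0.6]
finger_gap: 56.7
```

```bash
python3 w.py M0 scene 220 100 380 250; python3 - <<'E'
import cv2,numpy as np
a=cv2.imread("pics/M0.png");b=cv2.imread("pics/R1.png");b=cv2.resize(b[:, :520],None,fx=.97,fy=.97)
a=cv2.resize(a,None,fx=.45,fy=.45)
h=max(a.shape[0],b.shape[0]);f=lambda i:np.vstack([i,np.zeros((h-i.shape[0],i.shape[1],3),np.uint8)])
o=np.hstack([f(a),f(b)]);print(o.shape);cv2.imwrite("pics/j.png",o[:600,:800])
E
```

```text
7.05 [ 684.  -100.6  118.1] gap 56.7 zang -103.4 down [ 0.004 -0.006 -1.   ] q [-0.2   0.71  1.17 -0.01  1.26  1.61] F [-0.2  0.5 -0.6]
(621, 792, 3)
```

View pics/j.png

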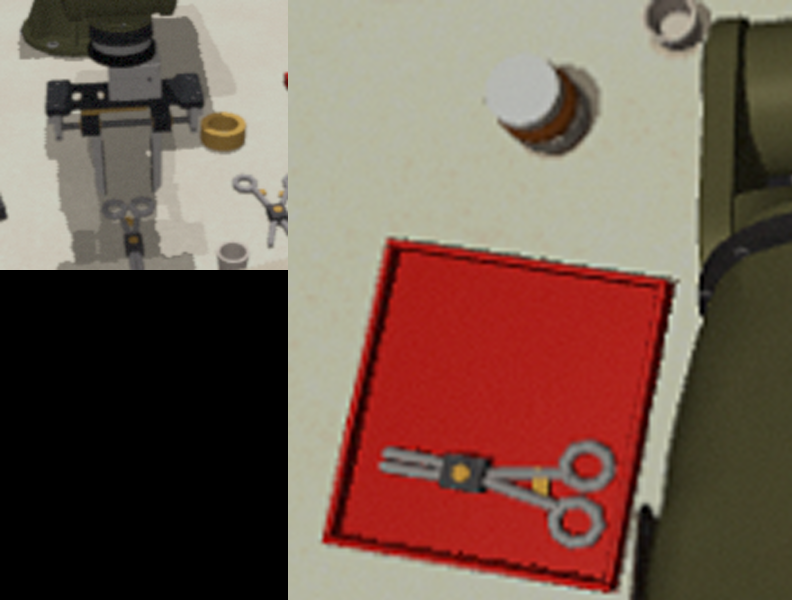

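L is flat inside the red tray and still shut, with its box lock at about (462,472) in the composite. Free space remains on the far side. Now I'll go down on M.

>>> jog_arm:
  moves:
    - [[1, 2, -40, 0, 0, 1.8], [0, 0, -35, 0, 0, 0], [0, 0, -15, 0, 0, 0], [0, 0, -4, 0, 0, 0], [0, 0, 0, 0, 0, 0]]

```text
clock: 7.6
eef_pos: [686.2, -92.7, 30.9]
eef_rot: [1.327, 1.556, -0.435]
wrist_force: [0.3, -0.6, 1.2]
finger_gap: 56.6
```

```bash
python3 w.py
```

```text
7.6 [686.2 -92.7  30.9] gap 56.6 zang -101.0 down [ 0.014 -0.006 -1.   ] q [-0.19  0.8   1.23 -0.    1.1   1.58] F [ 0.3 -0.6  1.2]
```

>>> jog_arm:
  moves:
    - [[-1, -5, -4, 0, 0.8, 0], [0, -1, -4, 0, 0, 0], [0, 0, -2, 0, 0, 0], [0, 0, 0, 0, 0, 0]]

```text
clock: 8.0
eef_pos: [687.0, -99.1, 25.3]
eef_rot: [0.73, 1.562, -1.031]
wrist_force: [0.4, -0.5, 0.0]
finger_gap: 56.7
```

>>> jog_arm:
  moves:
    - [[0, 0, 0, 0, 0, 0], [0, 0, 0, 0, 0, 0], [0, 0, 0, 0, 0, 0], [0, 0, 0, 0, 0, 0], [0, 0, 0, 0, 0, 0]]
  gripper: -1

```text
clock: 8.5
eef_pos: [687.3, -99.2, 26.0]
eef_rot: [0.82, 1.561, -0.942]
wrist_force: [-0.3, 0.2, -0.2]
finger_gap: 23.6
```

```bash
python3 w.py
```

```text
8.5 [687.3 -99.2  26. ] gap 23.6 zang -100.9 down [ 0.006 -0.008 -1.   ] q [-0.19  0.81  1.21 -0.01  1.11  1.57] F [-0.3  0.2 -0.2]
```

M is gripped at 23.6 mm. I'll carry it to the far half of the red tray.

>>> jog_arm:
  moves:
    - [[0, 0, 15, 0, 0, 0], [0, 0, 35, 0, 0, 0], [-5, 15, 40, 0, 0, 5], [-13, 38, 20, 0, 0, 7.5], [-14, 40, 0, 0, 0, 8]]
  squeeze: 45

```text
clock: 9.0
eef_pos: [654.0, -8.2, 142.3]
eef_rot: [0.614, 1.56, -0.786]
wrist_force: [0.8, -0.1, -1.0]
finger_gap: 23.7
```

>>> jog_arm:
  moves:
    - [[-14, 40, 0, 0, 0, 8], [-14, 40, 0, 0, 0, 8], [-14, 40, 0, 0, 0, 8], [-14, 40, 0, 0, 0, 8], [-14, 40, 0, 0, 0, 8]]

```text
clock: 9.5
eef_pos: [580.9, 199.0, 150.4]
eef_rot: [0.833, 1.553, 0.159]
wrist_force: [1.6, 0.3, -1.3]
finger_gap: 23.9
```

```bash
python3 w.py
```

```text
9.5 [580.9 199.  150.4] gap 23.9 zang -38.6 down [ 0.018  0.003 -1.   ] q [ 0.27  0.5   1.42 -0.    1.2   0.95] F [ 1.6  0.3 -1.3]
```

>>> jog_arm:
  moves:
    - [[-15, 42, -5, 0, 1, 8], [-14, 42, -10, 0, 0, 8], [-14, 42, -10, 0, 0, 7], [-14, 38, -10, 0, 0, 4], [0, 0, 0, 0, 0, 0]]

```text
clock: 10.0
eef_pos: [518.9, 374.0, 121.0]
eef_rot: [1.424, 1.562, 1.251]
wrist_force: [0.9, 0.5, -1.9]
finger_gap: 23.6
```

>>> jog_arm:
  moves:
    - [[0, 0, 0, 0, 0, 0], [0, 0, 0, 0, 0, 0]]

```text
clock: 10.2
eef_pos: [518.9, 374.3, 122.5]
eef_rot: [1.335, 1.561, 1.162]
wrist_force: [0.7, -0.9, -1.3]
finger_gap: 23.6
```

```bash
python3 w.py R2 scene 360 80 500 220
```

```text
10.2 [518.9 374.3 122.5] gap 23.6 zang -9.9 down [ 0.004  0.009 -1.   ] q [0.57 0.59 1.36 0.01 1.19 0.74] F [ 0.7 -0.9 -1.3]
```

View pics/R2.png

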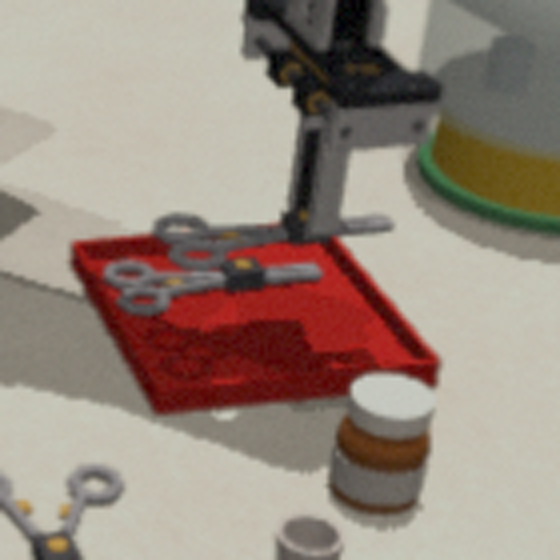

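M hangs level above the tray and L lies flat below it. I'll lower M on the far side.

>>> jog_arm:
  moves:
    - [[2, 0, -35, 0.5, 0, 0], [0, 0, -30, 0, 0, 0], [0, 0, -12, 0, 0, 0], [0, 0, 0, 0, 0, 0]]

```text
clock: 10.65
eef_pos: [524.6, 370.7, 47.3]
eef_rot: [1.339, 1.548, 1.158]
wrist_force: [-0.3, -0.4, -1.5]
finger_gap: 23.4
```

```bash
python3 w.py
```

```text
10.65 [524.6 370.7  47.3] gap 23.4 zang -10.3 down [ 0.009  0.021 -1.   ] q [0.55 0.68 1.4  0.01 1.04 0.73] F [-0.3 -0.4 -1.5]
```

>>> jog_arm:
  moves:
    - [[-4, 3, -6, -1.2, 0.5, 0], [0, 0, -5, 0, 0, 0], [0, 0, -3, 0, 0, 0], [0, 0, -1, 0, 0, 0], [0, 0, 0, 0, 0, 0]]

```text
clock: 11.15
eef_pos: [522.2, 374.4, 35.6]
eef_rot: [0.296, 1.567, 0.114]
wrist_force: [-0.1, -0.1, -1.3]
finger_gap: 23.5
```

```bash
python3 w.py
```

```text
11.15 [522.2 374.4  35.6] gap 23.5 zang -10.4 down [ 0.004  0.    -1.   ] q [ 0.57  0.7   1.39 -0.    1.05  0.75] F [-0.1 -0.1 -1.3]
```

>>> jog_arm:
  moves:
    - [[0, 0, -3, 0, 0, 0], [0, 0, -2, 0, 0, 0], [0, 0, -1, 0, 0, 0], [0, 0, 0, 0, 0, 0]]

```text
clock: 11.55
eef_pos: [522.6, 374.8, 32.2]
eef_rot: [0.434, 1.565, 0.252]
wrist_force: [0.8, 0.6, -1.3]
finger_gap: 23.5
```

>>> jog_arm:
  moves:
    - [[0, 0, -2, 0, 0, 0], [0, 0, -1, 0, 0, 0], [0, 0, 0, 0, 0, 0]]

```text
clock: 11.85
eef_pos: [522.9, 375.0, 32.1]
eef_rot: [0.488, 1.564, 0.306]
wrist_force: [-0.2, -0.8, -1.1]
finger_gap: 23.1
```

>>> jog_arm:
  moves:
    - [[0, 0, -4, 0, 0, 0], [0, 0, 0, 0, 0, 0]]

```text
clock: 12.05
eef_pos: [523.4, 375.6, 32.6]
eef_rot: [0.582, 1.562, 0.401]
wrist_force: [-0.9, -0.1, -1.6]
finger_gap: 23.6
```

>>> jog_arm:
  moves:
    - [[0, 0, -3, 0, 0, 0], [0, 0, -3, 0, 0, 0]]

```text
clock: 12.25
eef_pos: [523.9, 376.1, 31.6]
eef_rot: [0.622, 1.56, 0.441]
wrist_force: [-22.2, -15.7, 48.9]
finger_gap: 23.3
```

It's in contact with the tray floor. I'll release and lift.

>>> jog_arm:
  moves:
    - [[0, 0, 1, 0, 0, 0], [0, 0, 0, 0, 0, 0], [0, 0, 0, 0, 0, 0], [0, 0, 0, 0, 0, 0]]
  gripper: -0.1

```text
clock: 12.65
eef_pos: [524.1, 376.2, 32.0]
eef_rot: [0.627, 1.56, 0.446]
wrist_force: [-0.6, 0.0, 0.4]
finger_gap: 42.3
```

>>> jog_arm:
  moves:
    - [[0, 0, 15, 0, 0, 0], [0, 0, 40, 0, 0, 0], [5, -20, 40, 0, 0, -6], [20, -40, 0, 0, 0, -8.5], [25, -38, 0, 0, 0, -8.5]]

```text
clock: 13.15
eef_pos: [572.0, 279.2, 132.8]
eef_rot: [0.841, 1.561, 0.255]
wrist_force: [1.3, 0.8, -0.2]
finger_gap: 42.4
```

```bash
python3 w.py R3 top 140 140 300 300
```

```text
13.15 [572.  279.2 132.8] gap 42.4 zang -33.6 down [ 0.01   0.003 -1.   ] q [ 0.4   0.57  1.36 -0.    1.2   0.98] F [ 1.3  0.8 -0.2]
```

View pics/R3.png

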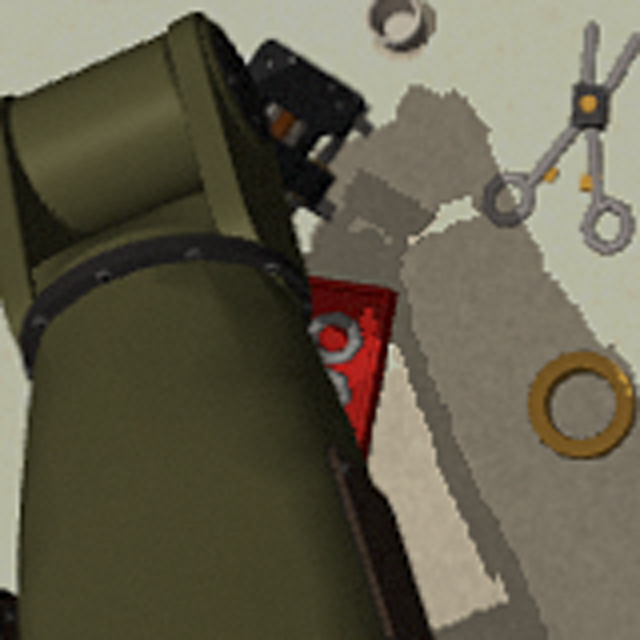

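The arm hides the tray in this view, so I'll check it later. On to C.

>>> jog_arm:
  moves:
    - [[17, -25, 0, 0, 0.5, -8], [17, -25, 0, 0, 0, -8], [17, -25, 0, 0, 0, -8], [17, -25, 0, 0, 0, -8], [17, -25, 0, 0, 0, -8]]
  gripper: 0.2

```text
clock: 13.7
eef_pos: [663.9, 144.4, 139.4]
eef_rot: [1.171, 1.563, -0.144]
wrist_force: [-0.8, 0.0, 0.4]
finger_gap: 56.4
```

```bash
python3 w.py
```

```text
13.7 [663.9 144.4 139.4] gap 56.4 zang -75.3 down [ 0.008 -0.001 -1.   ] q [ 0.16  0.66  1.2  -0.    1.28  1.48] F [-0.8  0.   0.4]
```

>>> jog_arm:
  moves:
    - [[13, -20, -10, 0, 0.5, -8], [10, -14, -10, 0, 0, -7], [3, -5, -20, 0, 0, -4], [0, 0, -20, 0, 0, 0], [0, 0, 0, 0, 0, 0]]

```text
clock: 14.2
eef_pos: [693.5, 99.0, 82.4]
eef_rot: [1.067, 1.567, -0.604]
wrist_force: [-0.1, 1.1, -0.3]
finger_gap: 56.5
```

```bash
python3 w.py C0 scene 300 120 440 260
```

```text
14.2 [693.5  99.   82.4] gap 56.5 zang -95.7 down [ 0.003 -0.002 -1.   ] q [ 0.09  0.76  1.16 -0.    1.21  1.76] F [-0.1  1.1 -0.3]
```

View pics/C0.png

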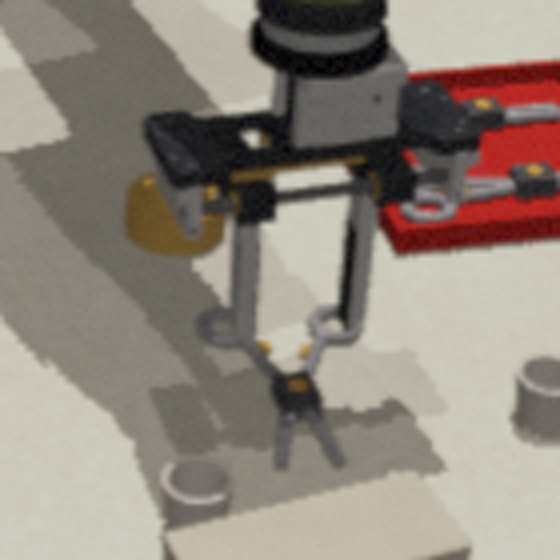

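The fingers straddle C, and both shut tongs can be seen in the red tray behind. I'll correct and go down.

>>> jog_arm:
  moves:
    - [[-4, 6, -20, 0, 0, 0], [0, 0, -22, 0, 0, 0], [0, 0, -9, 0, 0, 0], [0, 0, -3, 0, 0, 0], [0, 0, 0, 0, 0, 0]]

```text
clock: 14.75
eef_pos: [693.0, 106.8, 37.9]
eef_rot: [1.617, 1.556, -0.051]
wrist_force: [1.0, 0.5, -0.2]
finger_gap: 56.2
```

```bash
python3 w.py
```

```text
14.75 [693.  106.8  37.9] gap 56.2 zang -95.6 down [ 0.015 -0.001 -1.   ] q [ 0.1   0.81  1.19 -0.    1.12  1.77] F [ 1.   0.5 -0.2]
```

>>> jog_arm:
  moves:
    - [[-4, -1, -7, 0, 0.8, 0.5], [-1, 0, -7, 0, 0, 0], [0, 0, -5, 0, 0, 0], [0, 0, -2, 0, 0, 0]]

```text
clock: 15.15
eef_pos: [688.9, 105.8, 19.2]
eef_rot: [1.594, 1.567, -0.065]
wrist_force: [-10.8, -2.1, 19.1]
finger_gap: 56.4
```

```bash
python3 w.py
```

```text
15.15 [688.9 105.8  19.2] gap 56.4 zang -95.0 down [ 0.004 -0.    -1.   ] q [ 0.1   0.83  1.2  -0.    1.1   1.76] F [-10.8  -2.1  19.1]
```

>>> jog_arm:
  moves:
    - [[0, 0, 3, 0, 0, 0], [0, 0, 0, 0, 0, 0], [0, 0, 0, 0, 0, 0], [0, 0, 0, 0, 0, 0], [0, 0, 0, 0, 0, 0]]
  gripper: -1
  squeeze: 35

```text
clock: 15.65
eef_pos: [689.0, 105.7, 22.1]
eef_rot: [1.583, 1.567, -0.075]
wrist_force: [-0.6, 0.2, 1.1]
finger_gap: 23.9
```

>>> jog_arm:
  moves:
    - [[0, 0, 15, 0, 0, 0], [0, 0, 35, 0, 0, 0], [-5, -15, 40, 0, 0, 0], [-15, -37, 20, 0, 0, 2], [-17, -40, 0, 0, 0, 2]]

```text
clock: 16.15
eef_pos: [650.5, 15.6, 137.7]
eef_rot: [1.237, 1.567, -0.343]
wrist_force: [0.2, -0.7, -1.5]
finger_gap: 23.7
```

>>> jog_arm:
  moves:
    - [[-17, -40, 0, 0, 0.5, 2], [-17, -40, 0, 0, 0, 2], [-17, -40, 0, 0, 0, 2], [-17, -40, 0, 0, 0, 0], [-17, -40, 0, 0, 0, 0]]

```text
clock: 16.65
eef_pos: [561.8, -191.1, 145.2]
eef_rot: [0.459, 1.567, -1.01]
wrist_force: [0.8, -0.4, -0.6]
finger_gap: 23.8
```

```bash
python3 w.py
```

```text
16.65 [ 561.8 -191.1  145.2] gap 23.8 zang -84.1 down [ 0.002 -0.003 -1.   ] q [-0.39  0.47  1.48 -0.    1.19  1.08] F [ 0.8 -0.4 -0.6]
```

>>> jog_arm:
  moves:
    - [[-18, -42, -5, 0, 0, -1], [-18, -42, -10, 0, 0, 0], [-18, -42, -10, 0, 0, 0], [-15, -36, -10, 0, 0, 0], [0, 0, 0, 0, 0, 0]]

```text
clock: 17.15
eef_pos: [487.3, -363.9, 115.3]
eef_rot: [0.724, 1.561, -0.767]
wrist_force: [0.8, 0.1, -1.5]
finger_gap: 23.5
```

```bash
python3 w.py G0 scene 90 80 250 230
```

```text
17.15 [ 487.3 -363.9  115.3] gap 23.5 zang -85.4 down [ 0.007 -0.007 -1.   ] q [-0.7   0.53  1.47 -0.    1.14  0.79] F [ 0.8  0.1 -1.5]
```

View pics/G0.png

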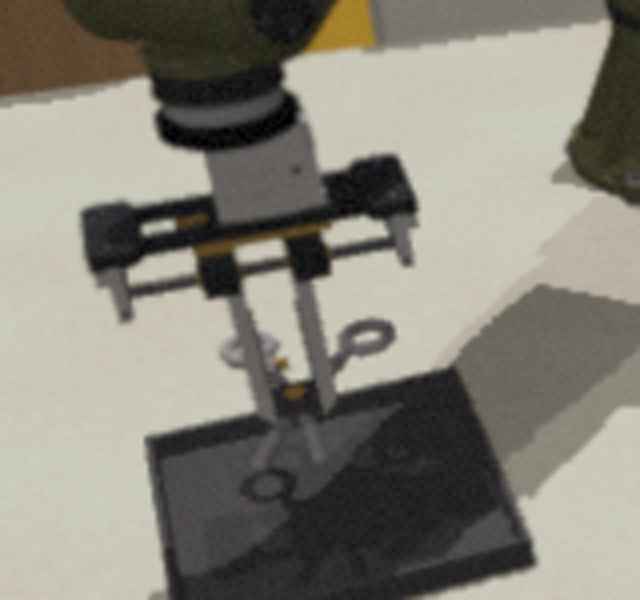

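C is level and open above the grey tray. I'll lower it.

>>> jog_arm:
  moves:
    - [[-4, -9, -30, -0.4, 0.4, 0], [0, 0, -30, 0, 0, 0], [0, 0, -12, 0, 0, 0], [0, 0, 0, 0, 0, 0]]

```text
clock: 17.6
eef_pos: [487.0, -370.0, 46.9]
eef_rot: [0.24, 1.552, -1.248]
wrist_force: [0.7, -0.4, -0.7]
finger_gap: 23.9
```

```bash
python3 w.py
```

```text
17.6 [ 487.  -370.    46.9] gap 23.9 zang -85.2 down [ 0.006 -0.018 -1.   ] q [-0.71  0.62  1.5  -0.01  1.01  0.79] F [ 0.7 -0.4 -0.7]
```

>>> jog_arm:
  moves:
    - [[-4, -3, -6, 1.0, 0.4, 0], [0, 0, -5, 0, 0, 0], [0, 0, -4, 0, 0, 0], [0, 0, -3, 0, 0, 0]]

```text
clock: 18.0
eef_pos: [484.9, -373.4, 32.2]
eef_rot: [0.829, 1.568, -0.657]
wrist_force: [-0.5, -0.4, -1.0]
finger_gap: 24.0
```

```bash
python3 w.py
```

```text
18.0 [ 484.9 -373.4   32.2] gap 24.0 zang -85.1 down [ 0.003 -0.002 -1.   ] q [-0.72  0.65  1.49  0.    1.    0.77] F [-0.5 -0.4 -1. ]
```

>>> jog_arm:
  moves:
    - [[0, 0, -2, 0, 0, 0], [0, 0, -2, 0, 0, 0], [0, 0, -2, 0, 0, 0]]

```text
clock: 18.3
eef_pos: [485.3, -373.5, 27.8]
eef_rot: [0.809, 1.567, -0.677]
wrist_force: [-12.7, 11.2, 34.5]
finger_gap: 23.5
```

The tongs touch the floor, so I'll release, then lift clear and swing aside for a final look.

>>> jog_arm:
  moves:
    - [[0, 0, 1, 0, 0, 0], [0, 0, 0, 0, 0, 0], [0, 0, 0, 0, 0, 0], [0, 0, 0, 0, 0, 0]]
  gripper: 0

```text
clock: 18.7
eef_pos: [485.7, -373.8, 29.8]
eef_rot: [0.783, 1.565, -0.702]
wrist_force: [0.6, -0.5, 0.2]
finger_gap: 47.0
```

>>> jog_arm:
  moves:
    - [[0, 0, 15, 0, 0, 0], [0, 0, 40, 0, 0, 0], [0, 15, 45, 0, 0, 0], [-10, 40, 25, 0, 0, 0], [-10, 45, 10, 0, 0, 0]]

```text
clock: 19.2
eef_pos: [463.9, -273.8, 170.4]
eef_rot: [0.907, 1.567, -0.583]
wrist_force: [0.9, 0.1, 0.2]
finger_gap: 46.9
```

>>> jog_arm:
  moves:
    - [[-5, 45, 0, 0, 0, 0], [0, 45, 0, 0, 0, 0], [0, 45, 0, 0, 0, 0], [0, 45, 0, 0, 0, 0], [0, 20, 0, 0, 0, 0]]

```text
clock: 19.7
eef_pos: [457.1, -65.4, 179.0]
eef_rot: [1.062, 1.555, -0.429]
wrist_force: [1.1, 0.1, -0.0]
finger_gap: 47.3
```

```bash
python3 w.py; python3 - <<'E'
from m import *
a,_=manip.camera("top"); s,_=manip.camera("scene"); cv2.imwrite("pics/topf.png",a); cv2.imwrite("pics/scenef.png",s)
o=np.hstack([cv2.resize(a[185:305,130:260],None,fx=3,fy=3,interpolation=2),cv2.resize(a[185:305,395:525],None,fx=3,fy=3,interpolation=2)])
g=o[:,390:].astype(int)*1.6; o[:,390:]=np.clip(g,0,255)
cv2.imwrite("pics/fin.png",o)
b=cv2.imread("pics/top1.png")
for n,(x,y) in dict(cl=(240,145),cb=(322,137),cr=(436,162),jar=(204,167),col=(286,240)).items():
    t=b[y-14:y+15,x-14:x+15]; r=cv2.matchTemplate(a[y-30:y+31,x-30:x+31],t,cv2.TM_CCOEFF_NORMED); _,m,_,l=cv2.minMaxLoc(r); print(n,round(m,2),l[0]-16,l[1]-16)
E
```

```text
19.7 [457.1 -65.4 179. ] gap 47.3 zang -85.5 down [ 0.014 -0.006 -1.   ] q [-0.22  0.14  1.83 -0.    1.16  1.27] F [ 1.1  0.1 -0. ]
cl 1.0 0 0
cb 1.0 0 0
cr 1.0 0 0
jar 1.0 0 0
col 1.0 0 0
```

View pics/fin.png

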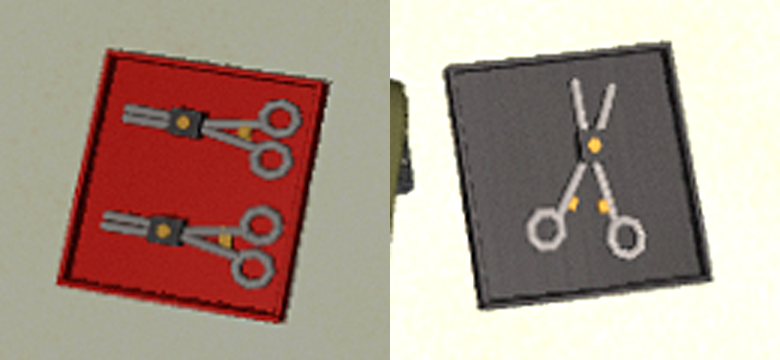

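All three lie flat and wholly inside the right trays. The shut pair is on the left at (185,122) and (163,230), and the open one is at (594,146). No bystander has moved.

```bash
python3 -c "
from cell import manip
print(manip.sign_off())"
```

```text
the job is handed in; nothing more can be done
None
```

I laid both shut tongs flat, side by side, in the red tray and the open tongs in the grey furnace tray, and handed the job in at about 20 s. I gripped each one by its box lock, where the fingers stopped at about 24 mm as expected.

- **Final pictures:** All three tongs are wholly inside their trays, with their jaws as they were at the start. This was judged by eye; I didn't measure the tip and ring points or the jaw angles again.
- **Bystanders:** The five show no pixel shift from the first top view.
- **Arm:** It was parked in free air, with wrist force about 1 N.
- **Forces:** The highest readings were about 55 N at the wrist while setting one shut pair down in the red tray, and about 38 N for the open pair in the grey tray. The 120 N wrist limit was never near. The fingertips also touched the bench lightly twice, at up to about 22 N.

No check failed.

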